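Pin the tube-block tray to the mixer's drive

ROBOT

A 6-joint arm with a two-finger parallel gripper is mounted at the origin on the work surface. World frame = base frame: x ahead of the robot, y to its left, z up, the work surface at z = 0. Lengths are in m, angles in rad, forces in N, time in s.
With the tool pointing down it reaches from about 0.275 to 0.85 m from the base axis. Payload 19 kg.
Tool frame: the origin (TCP) lies between the finger pads; the fingertips stand 22 mm ahead of it and the grasp point (between the pads) lies 3 mm ahead of it; z points along the fingers, x is the direction in which the jaws open and shut, and the axes are right-handed (so a half turn about z gives the same grasp; the last joint's range is limited). The gripper opens to 85 mm and grips with 20 to 120 N. Pads are 22 mm wide; open, the fingers measure 114 mm over their backs; the gripper's body (76 mm by 85 mm) begins 54 mm behind the grasp point. The pads swing forward as they close: fully open they stand 13 mm farther back than shut.
Start: joints at [-1.328, 0.15, 1.437, -0, 1.554, -0.134], TCP at [0.212, -0.535, 0.253] pointing down, gripper open.
Joint ranges: [-2.8, 2.8], [-0.68, 2.1], [0.12, 2.68], [-1.39, 4.53], [0.16, 2.79], [-2.81, 2.81]. Speed limits (rad/s): [1.89, 1.89, 2.22, 3.01, 3.01, 3.01].

INTERFACE

Orientations are given as a unit quaternion [w, x, y, z].
In Python, from rig import robot, imaging, finder gives the robot as it stands. The module is installed in compiled form; this text tells all that it offers.
- The arm moves only by the shell command python3 -m creep 'ROWS' [FORCE]. ROWS is JSON, one flat list of numbers, 7 for each row, row after row: the turn, a rotation vector about the tool's x, y, z in degrees, then the shift along the tool's x, y, z in cm, then the finger opening in cm, from 0 to 8.54. In form: [ax, ay, az, x, y, z, hand, ax, ay, az, x, y, z, hand, ...]. A call has 1 to 8 rows; each row is the pose to reach, as a shift and turn from the pose measured when the call began, along the tool's axes at that moment; what a row does not reach only later rows make up. A row lasts 1/8 s, in which the tool goes at most 62.5 mm and 10.7 degrees, less where a joint would pass 70% of its speed; a pose out of reach is approached as far as the arm can. A call with a gripper value outside its range is refused whole. The fingers move at their own pace and stop on an object; FORCE is the grip in N (left out, the last holds). Time passes only in rows, so rows that repeat a pose let the fingers close. It gives the time, the measured TCP pose, the force and the opening at its end, in the units of the state.
- robot.sense(): the state, without advancing time (a new reading comes with each control period).
- imaging.camera(name): name is "side" or "top" or "wrist"; returns the picture (420x560x3 uint8, red, green, blue); there is no depth.
- imaging.camera_model(name): a dict with "fx", "fy", "cx", "cy" (pixels), "R" (3x3) and "t" (3): a world point X has camera coordinates R X + t; the wrist camera has in their place "hand_eye" (4x4, takes a point from camera to tool coordinates, whose origin is the TCP and whose axes are the tool frame's). Camera axes: x right, y down, z forward; pixel columns grow to the right and rows downward; lengths in m; the calibration is good to about 2 mm. A picture is of the moment at which its call begins: read the wrist's pose just before it. camera_model takes no time and is no camera call.
- robot.finish_job(): hands the job in, once; it reports no verdict.
Trained networks look in the newest picture that a camera, given by its name, has taken for a name from the list of things; names that differ only in an ending like _2 or _b are one class to them, and where a whole thing is asked for, a point or a joint stands for the part that bears it (a point fixed in the world has none). Each returns a list of dicts, best first, with "conf" (0 to 1); they miss things now and then, are a little off and sometimes report something else, mostly with a low value. They report only what shows in the picture. A call takes as long as a camera call. They do not tell look-alikes from the thing itself.
- finder.look_for(camera, label): "bbox" ([left, top, width, height] in pixels, round what is visible of it).
- finder.regions_of(camera, label): "pixels" (420x560 bool, what is visible of it) and "bbox" ([left, top, width, height] in pixels, round what is visible of it).
The state is a dict: "clock": time; "joint_pos": joint angles; "dq": joint speeds; "joint_efforts": joint torques, N m; "ee_pos": TCP position; "tcp_rot": TCP orientation; "force": force on the tool from outside, world axes, zero at the start; "wrist_torque": the same for the moment, N m; "width": finger opening in m.
Only numpy, scipy, OpenCV 4.12 (cv2) and the standard library are available. Lean on these libraries where they do the work, as an engineer would, in place of code of your own. Each camera call takes 0.05 s, during which the arm holds its last target. There are 200 camera calls.

TASK

The tube-block tray has come off the drive of the orbital mixer: its hole no longer lines up with the hole in the drive disc below it. Take the tapered coupling pin out of the rack, feel for the hole in the drive disc, and drive the pin, point down, through the tray into the disc, so that it pulls the tray into line and the underside of its knob sits fully down on the tray; then let go. Press firmly but gently, without forcing or jamming it, and leave the tubes in the rack, the bottle and the tip box alone.

Things in the scene. Friction and masses are not known exactly. Their poses are not given: they have to be found in the camera images.
- pin_grip (a point): Centre of the black cylindrical knob of the tapered coupling pin, the place to grip it; z runs up along the pin. The knob is 30 mm in diameter and reaches from 24 mm below to 24 mm above this point; the pin's tip is 60 mm below it. At the start the pin stands upright in one of the rack's three holes, the knob's underside resting on the rack's top.
- pin_tip (a point): The pin's lower tip, on its axis, 36 mm below the underside of the knob.
- tray_hole (a point): Centre of the top mouth of the vertical through-hole (17.6 mm diameter) in the bare front part of the 8 mm thick aluminium tray, 108 mm above the bench; x towards the tube block, z up. The tray slides level any way without turning, against about 2.5 N of friction each way; its tube block begins 63 mm from this hole towards +x, lids 45 mm above the tray. Pin home: tip 36 mm below this point.
- rack: White plastic block 50 x 150 x 60 mm, fixed, with three 19 mm holes 50 mm apart in a row along its y axis; origin at the centre of its underside. The pin stands in one hole, a capped tube in each of the others.
- tube_a_cap (a point): Bystander: centre of the white cap (25 mm diameter, 14 mm tall) of a tube standing in the rack; cap's underside on the rack's top.
- tube_b_cap (a point): Bystander: the same for the second tube.
- reagent_mid (a point): Bystander: reagent bottle 64 mm diameter, 130 mm tall, standing on the bench; this point is half-way up.
- tipbox: Bystander: low box of pipette tips, 85 x 120 x 55 mm, on the bench; origin at the centre of its underside.
- pin: The tapered pin (about 120 g); origin on its axis at the underside of the 48 mm tall knob, z up along the pin. Below the origin is the 36 mm steel shank: 16 mm diameter for the first 18 mm, then tapering to 5 mm diameter at the flat tip.
- mixer: Fixed orbital mixer, 220 x 190 mm, its top 100 mm up under the tray; origin at the centre of its underside, x towards the tube block. Flush in its top, under the tray, is the drive disc: it holds still, and its vertical 17.6 mm hole (30 mm deep) lies 8.5 to 10 mm sideways of where the tray's hole starts, in any direction: a dark crescent seen through the tray's hole, or found by feel.
Things that resemble listed ones, but are neither listed nor needed, are in the scene too. What is shaped like the part that bears tube_b_cap but orange or purple is not meant.

How it is judged:
On the way, in this order (a step that is already met when the one before it is completed fails the run):
1. the pin is lifted clear out of the rack (height (world z) of pin_tip above 0.07 m), for 0.1 s.
2. the pin's tip is started into the tray's hole (horizontal distance between pin_tip and tray_hole below 0.007 m and z of pin_tip in the frame of tray_hole below -0.003 m), for 0.05 s.
At the end, for the whole second after the job is handed in: The pin stands upright (within 0.06 rad) through the tray in the drive disc's hole, at rest and released, its knob down on the tray within 1.5 mm (tip at least 34.5 mm below the tray's top) and within 2.5 mm of the tray hole's axis; at this depth the two holes are in line (z of pin_tip in the frame of tray_hole below -0.0345 m and horizontal distance between pin and tray_hole below 0.0025 m and angle between pin's own z axis and vertical below 0.06 rad and linear speed of pin below 0.02 m/s); the robot touches nothing.
It fails at once if the pin is pressed or jammed against the mixer, its drive disc or the tray with more than 30 N (contact force between pin and mixer above 30 N).
It fails at once if the robot strikes or pushes the mixer or the tray with more than 15 N (contact force between any of the fingers, the arm and mixer above 15 N).
It fails at once if a tube in the rack, the bottle or the tip box is disturbed (moved more than 15 mm) (distance of any of tube_a_cap, tube_b_cap, reagent_mid, tipbox from where it was at the start of the episode above 0.015 m).
It also fails if it takes over 58 s, if anything falls off the work surface, if the arm or the gripper's body presses on something with over 40 N, if the wrist force passes 120 N, or if a joint passes its speed limit or range.

## Working session

There is one attempt and no reset: what is moved stays moved. The work goes in short steps, Python scripts to look and compute and a shell command to move; the robot and the scene stay as the last step left them, time stands still between calls to the robot, and variables do not carry over. Pictures are saved under pics/ and viewed, about 8 in all and at most 12, crops included, and the job is handed in when it is done.

```bash
mkdir -p pics
cat > h.py <<'E'
import numpy as np, cv2
from rig import robot, imaging, finder
from scipy.spatial.transform import Rotation as Ro
def pose():
    s=robot.sense(); q=s["tcp_rot"]; return np.array(s["ee_pos"]), Ro.from_quat([q[1],q[2],q[3],q[0]]).as_matrix()
def cam(n):
    m=imaging.camera_model(n); K=np.array([[m["fx"],0,m["cx"]],[0,m["fy"],m["cy"]],[0,0,1]])
    if "hand_eye" in m:
        p,R=pose(); T=np.eye(4);T[:3,:3]=R;T[:3,3]=p; W=np.linalg.inv(T@np.array(m["hand_eye"])); return K,W[:3,:3],W[:3,3]
    return K,np.array(m["R"]),np.array(m["t"])
def ray(c,uv,z):
    K,R,t=c; o=-R.T@t; d=R.T@np.linalg.inv(K)@np.array([uv[0],uv[1],1.]); return o+d*(z-o[2])/d[2]
def proj(c,X):
    K,R,t=c; x=K@(R@np.array(X)+t); return x[:2]/x[2]
def snap(n,f=None):
    c=cam(n); im=imaging.camera(n)
    if f: cv2.imwrite(f,im[:,:,::-1])
    return c,im
def move(X):
    p,R=pose(); return np.round(R.T@(np.array(X)-p)*100,2)
E
python3 - <<'E'
from h import *
ims=[]
print(robot.sense())
for n in ("top","side"):
    c,im=snap(n); ims.append(im)
    print(n,c[0][0,0],"pos",-c[1].T@c[2])
    for l in ("pin_grip","tray_hole","rack","tube_a_cap","reagent_mid","tipbox","mixer","pin"):
        for d in finder.look_for(n,l)[:4]:
            print(l,np.round(d["bbox"]),round(d["conf"],2))
cv2.imwrite("pics/1.png",cv2.resize(np.hstack(ims),(800,300))[:,:,::-1])
cv2.imwrite("pics/top.png",ims[0][:,:,::-1]);cv2.imwrite("pics/side.png",ims[1][:,:,::-1])
E
```

```text
{'clock': 0.0, 'joint_pos': array([-1.32795938e+00,  1.50947989e-01,  1.43800833e+00,  7.34015467e-06,
        1.55381769e+00, -1.34025431e-01]), 'dq': array([-0.00139953,  0.00084602, -0.00181077,  0.00340572,  0.00010723,
       -0.00040382]), 'joint_efforts': array([-2.67998148e-03, -7.13063765e+01, -5.70860875e+01, -4.55118898e-04,
        9.22478823e-03, -5.55378143e-08]), 'ee_pos': array([ 0.21151918, -0.53444394,  0.2527084 ]), 'tcp_rot': array([-3.97073217e-04,  8.27044210e-01, -5.62136573e-01, -4.37316502e-04]), 'force': array([ 0.52481231, -0.08998912, -0.14592959]), 'wrist_torque': array([0.03161318, 0.01526406, 0.01243078]), 'width': 0.08541635991262231}
top 403.04167591038527 pos [ 0.47196704 -0.08033323  0.87328361]
pin_grip [322. 244.  18.  18.] 0.74
tray_hole [119. 140.  94. 113.] 0.8
tray_hole [110. 133. 117. 128.] 0.7
tray_hole [288. 234.  82.  35.] 0.24
rack [290. 234.  79.  36.] 0.81
tube_a_cap [346. 254.  16.  11.] 0.45
reagent_mid [298. 134.  33.  34.] 0.85
reagent_mid [109. 134. 119. 127.] 0.69
tipbox [379. 128.  69.  54.] 0.7
mixer [109. 133. 118. 128.] 0.6
pin [320. 243.  21.  18.] 0.46
side 399.89383979020454 pos [0.16278009 0.28664573 0.67109216]
pin_grip [350. 212.  20.  29.] 0.74
tray_hole [130. 213. 124. 126.] 0.97
rack [320. 213.  75.  58.] 0.61
reagent_mid [264. 161.  31.  55.] 0.75
tipbox [316. 142.  58.  41.] 0.92
mixer [116. 213. 153. 154.] 0.69
pin [349. 209.  19.  28.] 0.65
```

View pics/top.png

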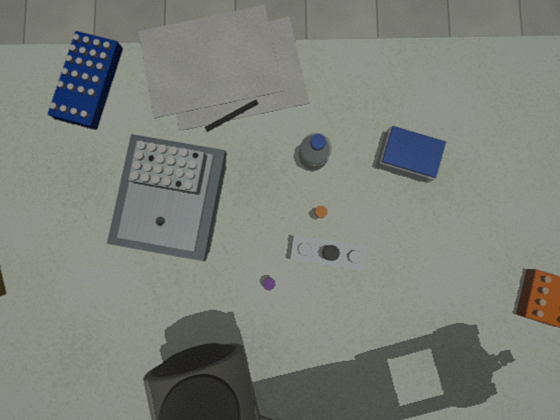

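View pics/side.png

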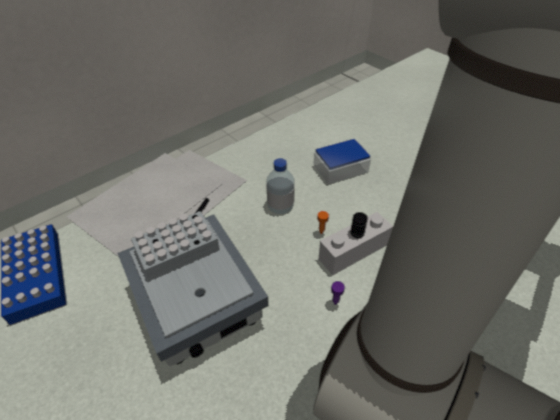

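The black knob at top-image (331,252), in the rack's middle hole, is the pin. The white caps at (305,248) and (355,257) are the bystander tubes, while the orange (320,212) and purple (268,283) ones are look-alikes. The tray hole is at (160,221).

Run:
```python
from h import *
c=cam("top"); s=cam("side")
im=cv2.imread("pics/top.png")
P=ray(c,(331,253),.108);H=ray(c,(160,221),.108);a=ray(c,(305,248.5),.074);b=ray(c,(355,256.5),.074)
print("pin",P,"hole",H,"caps",a,b,"bottle",ray(c,(318,143),.13))
# check in side
print("side proj pin top, hole",proj(s,[*P[:2],.108]),proj(s,H))
r=b-a; r/=np.linalg.norm(r); print("row dir",r, np.degrees(np.arctan2(r[1],r[0])))
e1=ray(c,(145,140),.153);e2=ray(c,(200,152),.153); print("block y-edge dir",e2-e1)
p,R=pose(); print("tool",p,R.round(3))
print("move above pin",move([*P[:2],.2]), "above hole",move([*H[:2],.3]))
m=imaging.camera_model("wrist");print(np.round(m["hand_eye"],3),m["fx"])
```

```text
pin [ 0.46297982 -0.17399453  0.108     ] hole [0.52690623 0.15049006 0.108     ] caps [ 0.47188844 -0.12726321  0.074     ] [ 0.45529651 -0.22497865  0.074     ] bottle [ 0.66918262 -0.15199476  0.13      ]
side proj pin top, hole [360.18213015 216.84315876] [200.03357155 291.42837855]
row dir [-0.16740231 -0.98588867  0.        ] -99.63681795943359
block y-edge dir [-0.02391605 -0.10165491  0.        ]
tool [ 0.21154716 -0.53464517  0.25328039] [[ 0.368 -0.93  -0.   ]
 [-0.93  -0.368  0.   ]
 [-0.    -0.    -1.   ]]
move above pin [-24.28 -36.65   5.33] above hole [-52.1  -54.53  -4.67]
[[ 1.     0.     0.001  0.001]
 [-0.001  0.959  0.282 -0.072]
 [-0.001 -0.282  0.959 -0.121]
 [ 0.     0.     0.     1.   ]] 371.1383099080364
```

```bash
python3 -m creep '[0,0,-10,-4,-6,0,7,0,0,-20,-8,-12,0,7,0,0,-30,-12,-18,0,7,0,0,-40,-16,-24,0,7,0,0,-50,-20,-30,0,7,0,0,-58.8,-24.3,-36.6,0,7,0,0,-58.8,-24.3,-36.6,1.5,7,0,0,-58.8,-24.3,-36.6,1.5,7]' 40
python3 - <<'E'
from h import *
c,im=snap("wrist","pics/w1.png"); print(pose())
for l in ("pin_grip","rack","tube_a_cap","pin"):
    for d in finder.look_for("wrist",l)[:3]: print(l,np.round(d["bbox"]),round(d["conf"],2))
E
```

```text
clock: 1.9
ee_pos: [0.4637, -0.1707, 0.2375]
tcp_rot: [-0.001, 0.997, -0.081, -0.0]
force: [0.3, -0.8, 1.0]
width: 0.07
(array([ 0.46316799, -0.17213846,  0.2378158 ]), array([[ 9.86532481e-01, -1.63563950e-01, -7.05142989e-04],
       [-1.63563554e-01, -9.86532624e-01,  5.87045025e-04],
       [-7.91665966e-04, -4.63803292e-04, -9.99999579e-01]]))
pin_grip [259. 181.  40.  53.] 0.92
rack [247. 105.  64. 175.] 0.8
rack [262. 118.  28.  38.] 0.65
tube_a_cap [264. 245.  29.  33.] 0.84
pin [260. 180.  40.  57.] 0.94
```

View pics/w1.png

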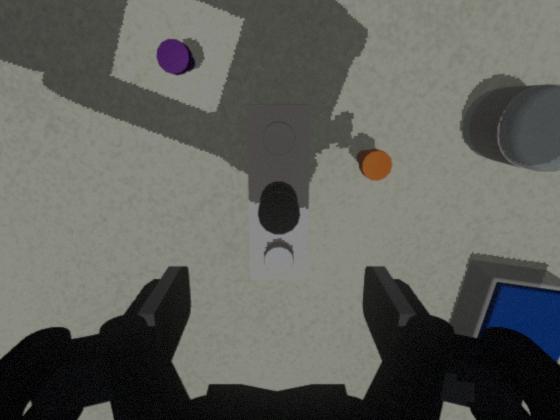

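The black knob's top face is centred at about (279,213), between the rack's white caps at (278,138) and (279,257). No look-alike is near it.

Run:
```python
from h import *
c=cam("wrist"); P=ray(c,(279,213.5),.108); print(P, ray(c,(278,138),.074),ray(c,(279,257),.074))
print(proj(c,[*P[:2],.06]),move([*P[:2],.093]), move([*P[:2],.0]))
```

```text
[ 0.4640761  -0.18060843  0.108     ] [ 0.47178909 -0.13174875  0.074     ] [ 0.45633842 -0.22819282  0.074     ]
[278.55697725 196.68743678] [ 0.29  0.51 14.56] [ 0.29  0.51 23.86]
```

```bash
python3 -m creep '[0,0,0,0.2,0.1,4,7,0,0,0,0.2,0.1,7,7,0,0,0,0.2,0.1,7,7,0,0,0,0.2,0.1,7,7]'
python3 - <<'E'
from h import *
c,im=snap("wrist","pics/w2.png")
print(pose()[0])
for l in ("pin_grip","rack","tube_a_cap"):
    for d in finder.look_for("wrist",l)[:3]: print(l,np.round(d["bbox"]),round(d["conf"],2))
g=im.max(2); m=((g<45)*255).astype(np.uint8); m[280:]=0
n,L,S,C=cv2.connectedComponentsWithStats(m)
for k in range(1,n):
    if S[k,4]>400: print(S[k],C[k])
d=finder.look_for("wrist","pin_grip")[0]["bbox"]
uv=(d[0]+d[2]/2,d[1]+d[3]-d[2]/2*.97); P=ray(c,uv,.108); print(uv,P,move([*P[:2],.091]))
E
```

```text
clock: 2.65
ee_pos: [0.4641, -0.1773, 0.1701]
tcp_rot: [0.0, 0.996, -0.085, 0.001]
force: [0.6, 0.3, 0.1]
width: 0.0699
[ 0.46423005 -0.1771716   0.17021677]
pin_grip [248. 191.  59.  75.] 0.66
tube_a_cap [259. 268.  38.  39.] 0.9
[ 249  193   55   72 3104] [276.13949742 229.36823454]
(277.7, 237.59099999999998) [ 0.46625425 -0.17511004  0.108     ] [ 0.18 -0.19  7.84]
```

```bash
python3 -m creep '[0,0,0,0.1,-0.2,4,7,0,0,0,0.1,-0.2,7,7,0,0,0,0.1,-0.2,7.9,7,0,0,0,0.1,-0.2,7.9,7,0,0,0,0.1,-0.2,7.9,2.5,0,0,0,0.1,-0.2,7.9,2.5,0,0,0,0.1,-0.2,7.9,2.5,0,0,0,0.1,-0.2,7.9,2.5]' 60; python3 -m creep '[0,0,0,0,0,0,2.5,0,0,0,0,0,0,2.5,0,0,0,0,0,0,2.5,0,0,0,0,0,0,2.5]' 60
```

```text
clock: 3.9
ee_pos: [0.4659, -0.1751, 0.0915]
tcp_rot: [0.001, 0.996, -0.085, 0.001]
force: [-1.6, 1.1, 8.9]
width: 0.0286
clock: 4.4
ee_pos: [0.4659, -0.1751, 0.0916]
tcp_rot: [0.001, 0.996, -0.085, 0.001]
force: [-1.9, 0.7, 0.7]
width: 0.0284
```

```bash
python3 -m creep '[0,0,0,0,0,-3,2.5,0,0,0,0,0,-8,2.5,0,0,0,0,0,-12,2.5,0,0,0,0.1,-6,-12,2.5,0,0,0,0.3,-12,-12,2.5,0,0,0,0.4,-18,-11,2.5,0,0,0,0.5,-24,-10,2.5,0,0,0,0.5,-26,-10,2.5]' 60; python3 -m creep '[0,0,0,0,0,0,2.5,0,0,0,0,0,0,2.5,0,0,0,0,0,0,2.5]'
python3 - <<'E'
from h import *
s=robot.sense();print(s["ee_pos"],s["width"],s["force"])
c,im=snap("wrist")
H=[.527,.1505,.108]; u=proj(c,H); print(u)
x,y=int(u[0]),int(u[1]); x0,y0=max(0,x-50),max(0,y-40); cr=im[y0:y0+80,x0:x0+100]; print(x0,y0)
cr=np.clip((cr/255.)**.6*255,0,255).astype(np.uint8)
a=cv2.resize(im,(460,345)); b=cv2.resize(cr,None,fx=6,fy=6,interpolation=cv2.INTER_CUBIC)
cv2.imwrite("pics/w3.png",b[:,:,::-1]); cv2.imwrite("pics/w3f.png",im[:,:,::-1])
E
```

```text
clock: 5.4
ee_pos: [0.5141, 0.0835, 0.1903]
tcp_rot: [0.001, 0.997, -0.083, 0.001]
force: [0.2, -1.0, -0.8]
width: 0.0285
clock: 5.78
ee_pos: [0.5141, 0.0825, 0.1904]
tcp_rot: [0.001, 0.996, -0.084, 0.001]
force: [-0.1, -0.1, -0.7]
width: 0.0284
[0.51413203 0.08251464 0.19040057] 0.028435897886961135 [-0.09303115 -0.09192844 -0.67541442]
[276.81412051 105.05077431]
226 65
```

View pics/w3.png

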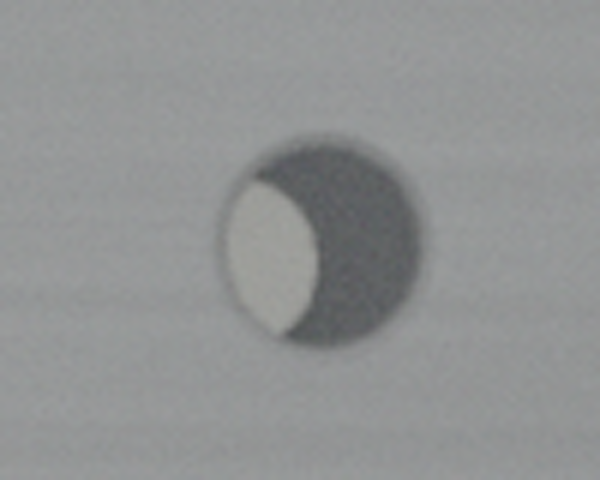

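View pics/w3f.png

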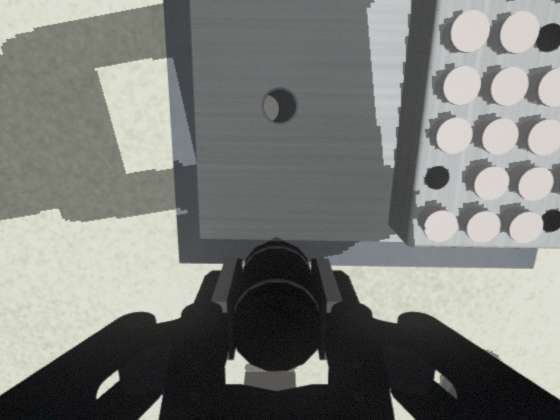

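Run:
```python
from h import *
a=cv2.imread("pics/w3f.png")[:,:,::-1]
np.set_printoptions(linewidth=220)
print(a[88:124:2,260:300:2].mean(2).round().astype(int))
for n,(x,y) in dict(lens=(270,107),dark=(288,105),tray=(230,105),traylit=(185,120),mixertop=(320,254),lid=(470,30)).items(): print(n,a[y-1:y+2,x-1:x+2].mean((0,1)).round())
t=cv2.imread("pics/top.png")[:,:,::-1]; print(t[214:229,153:168].mean(2).round().astype(int))
s=cv2.imread("pics/side.png")[:,:,::-1]; print(s[284:301,192:210].mean(2).round().astype(int))
```

```text
[[111 112 109 108 109 110 102  88  84  81  78  83  85  95 107 113 111 108 109 108]
 [107 107 109 110 105  89  75  62  51  50  53  52  57  78  85  99 110 110 112 110]
 [107 108 105 103  85  67  50  49  49  48  51  54  54  51  62  81  92 106 108 110]
 [109 105 103  86  66  49  50  50  54  53  50  54  49  48  50  54  78  95 105 106]
 [106 106  92  86 109 102  67  51  51  52  51  48  51  52  51  53  57  84 104 106]
 [106 103  86 107 109 110 110  82  50  49  48  57  52  52  52  51  50  74  92 106]
 [108  93  93 112 111 114 113 112  72  51  49  47  57  50  52  47  52  58  91 106]
 [106  88 103 112 111 113 111 112 104  51  50  52  51  48  50  53  51  57  82 107]
 [106  87 111 111 109 113 111 114 113  75  49  51  50  52  52  54  49  51  82 101]
 [104  89 109 113 112 114 114 113 111  86  49  50  50  52  50  54  51  53  79  99]
 [109  93 103 113 113 113 112 110 113 100  50  53  49  54  50  49  53  52  82 103]
 [109  95  99 116 113 114 113 115 115  96  49  48  50  50  52  51  51  57  90 107]
 [110 104  87 111 112 114 113 114 114  78  52  51  48  53  51  55  52  67  95 108]
 [104 100  92 108 112
[... 2048 characters left out ...]
 68 100 128 138 141 140]
 [140 135 113  81  64  59  59  60  57  57  57  58  69 101 131 140 142 142]
 [139 132 111  76  61  59  59  59  58  57  55  57  84 114 136 140 141 141]
 [139 132 113  82  64  61  58  57  55  49  48  63  97 127 139 141 141 141]
 [141 137 125 100  77  64  58  56  49  50  65  89 118 135 141 143 141 143]
 [140 139 137 125 108  91  82  72  73  87 104 122 134 139 141 142 143 141]
 [140 139 142 139 133 125 116 113 117 127 134 140 142 142 141 140 144 142]
 [141 141 141 142 142 139 138 135 136 139 142 144 143 144 141 142 143 142]
 [141 142 139 141 143 143 142 143 140 142 143 143 143 143 143 143 141 144]
 [142 141 140 139 142 143 144 142 142 143 142 144 144 143 144 142 141 142]]
```

The bright lens is the drive hole: bench colour is showing through it, and it lies towards −x of the tray hole. The dark crescent is the disc. I'll fit both circles.

Run:
```python
from h import *
from scipy.optimize import least_squares
a=cv2.imread("pics/w3f.png").mean(2); c=cam("wrist"); print("cam",-c[1].T@c[2])
# tray hole rim: dark side edges + lens-right edge, subpixel by radial profile
def edge(cen,angs,r0,r1,lev,sgn):
    out=[]
    for th in angs:
        r=np.arange(r0,r1,.25); x=cen[0]+r*np.cos(th); y=cen[1]+r*np.sin(th)
        v=cv2.remap(a.astype(np.float32),x.astype(np.float32),y.astype(np.float32),1).ravel()
        k=np.where((v[:-1]-lev)*sgn<0)[0]; k=[i for i in k if (v[i+1]-lev)*sgn>=0]
        if k: out.append((x[k[0]],y[k[0]]))
    return np.array(out)
T=edge((279.3,105),np.radians(np.arange(-110,110,6)),8,24,90,1)
L=edge((268,107),np.radians(np.arange(-50,45,6)),0,16,80,-1)
def fit(P,z,free=True):
    W=np.array([ray(c,p,z)[:2] for p in P])
    f=lambda q:np.hypot(*(W-q[:2]).T)-(q[2] if free else .0088)
    q=least_squares(f,[*W.mean(0)-[.004,0],.0088],x_scale=.001).x; return q.round(5),np.abs(f(q)).max().round(5)
print("tray z.108",fit(T,.108)," z.1",fit(T,.1))
for z in (.1,.07,.0): print(z,fit(L,z),fit(L,z,False))
p,R=pose(); print(R.round(4))
```

```text
cam [0.52669934 0.15299307 0.31110439]
tray z.108 (array([0.52829, 0.15017, 0.00914]), np.float64(0.00016))  z.1 (array([0.52835, 0.15006, 0.0095 ]), np.float64(0.00016))
0.1 (array([0.52029, 0.14982, 0.00735]), np.float64(9e-05)) (array([0.51875, 0.14985, 0.0088 ]), np.float64(0.00015))
0.07 (array([0.51938, 0.14937, 0.00839]), np.float64(0.0001)) (array([0.51894, 0.14938, 0.0088 ]), np.float64(0.00011))
0.0 (array([0.51725, 0.14832, 0.01083]), np.float64(0.00013)) (array([0.51944, 0.14827, 0.0088 ]), np.float64(0.0004))
[[ 0.986  -0.167   0.0015]
 [-0.167  -0.986  -0.0013]
 [ 0.0017  0.0011 -1.    ]]
```

Run:
```python
from h import *
c=cam("wrist"); p,R=pose()
a=cv2.imread("pics/w3f.png").mean(2)
for u in ((276,325),(276,326)):
    X=ray(c,u,p[2]+.0164); print("pin rel TCP in tool (mm)",(R.T@(X-p)*1000).round(1))
print("proj ideal circle", [proj(c,p+R@np.array([.015*np.cos(t),.015*np.sin(t),-.0164])).round(0) for t in np.arange(0,6.28,1.5708)])
print("rim rows/cols dark extents", a[300:376:4,276].round(), a[325,222:332:3].round())
T=[.5236,.1499,p[2]]; print(p,"move",move(T))
```

```text
pin rel TCP in tool (mm) [  0.8  -2.1 -16.4]
pin rel TCP in tool (mm) [  0.8  -1.7 -16.4]
proj ideal circle [array([320., 331.]), array([274., 369.]), array([227., 331.]), array([273., 289.])]
rim rows/cols dark extents [17. 12. 15. 14. 26. 17. 16. 22. 25. 24. 25. 20. 26. 18. 19. 25. 20. 25.
 83.] [31. 25. 27. 28. 21. 23. 15. 18. 20. 15. 22. 24. 20. 17. 20. 21. 18.  9.
 10. 19. 14. 17. 12. 11. 17. 18. 14.  9. 16. 24. 14. 20. 20. 28. 27. 26.
 30.]
[0.51413747 0.08258438 0.19044247] move [-0.19 -6.8  -0.01]
```

```bash
python3 -m creep '[0,0,0,-0.27,-3,0,2.5,0,0,0,-0.27,-5.5,0,2.5,0,0,0,-0.27,-6.8,0.3,2.5,0,0,0,-0.27,-6.8,0.4,2.5,0,0,0,-0.27,-6.8,0.4,2.5,0,0,0,-0.27,-6.8,0.4,2.5]' 60
python3 - <<'E'
from h import *
s=robot.sense();print(s["ee_pos"],s["force"])
c,im=snap("wrist"); p=s["ee_pos"]
u=proj(c,[.5283,.1502,.108]); print(u, proj(c,p-[0,0,.0676]))
cs,si=snap("side"); v=proj(cs,[.5283,.1502,.108]).astype(int);print(v,proj(cs,p-[0,0,.0676]))
ct,ti=snap("top"); w=proj(ct,[.5283,.1502,.108]).astype(int)
f=lambda i,v:cv2.resize(i[v[1]-40:v[1]+35,v[0]-38:v[0]+37],(400,400),interpolation=cv2.INTER_CUBIC)
cv2.imwrite("pics/s4.png",np.hstack([f(si,v),f(im[:, :],np.clip(u.astype(int),40,380))])[:,:,::-1])
E
```

```text
clock: 6.58
ee_pos: [0.5229, 0.1494, 0.1865]
tcp_rot: [0.001, 0.996, -0.084, 0.001]
force: [-0.2, -0.5, -0.2]
width: 0.0283
[0.52285318 0.14939033 0.1864656 ] [-0.20160801 -0.54285185 -0.16171311]
[283.55001444 228.62511624] [274.28114322 238.26823609]
[199 290] [200.96313453 288.9375556 ]
```

View pics/s4.png

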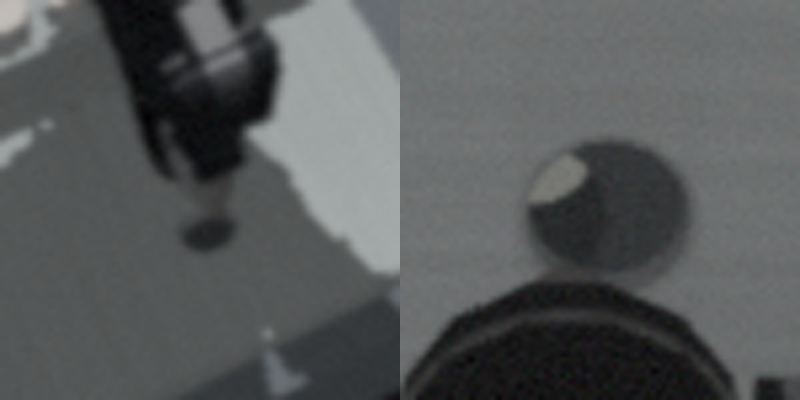

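Pictures show the shank above the tray hole. The drive hole is confirmed on its left (−x), with its edge at about (600,210) in the crop. I'll descend in small steps, watching the force.

```bash
python3 -m creep '[0,0,0,0,0,0.6,2.5,0,0,0,0,0,1.0,2.5,0,0,0,0,0,1.3,2.5,0,0,0,0,0,1.5,2.5,0,0,0,0,0,1.7,2.5,0,0,0,0,0,1.7,2.5]'; python3 -m creep '[0,0,0,0,0,0.1,2.5,0,0,0,0,0,0.2,2.5,0,0,0,0,0,0.3,2.5,0,0,0,0,0,0.3,2.5]'
```

```text
clock: 7.48
ee_pos: [0.523, 0.1497, 0.1695]
tcp_rot: [0.001, 0.996, -0.084, 0.001]
force: [1.2, -0.6, -0.9]
width: 0.0284
clock: 7.98
ee_pos: [0.5232, 0.1498, 0.1666]
tcp_rot: [0.0, 0.996, -0.084, 0.001]
force: [2.8, 0.7, 1.2]
width: 0.0288
```

```bash
python3 -m creep '[0,0,0,0,0,0.1,2.5,0,0,0,0,0,0.2,2.5,0,0,0,0,0,0.2,2.5]'
```

```text
clock: 8.35
ee_pos: [0.5232, 0.1498, 0.1645]
tcp_rot: [0.0, 0.996, -0.084, 0.001]
force: [3.3, 1.5, 2.5]
width: 0.0286
```

```bash
python3 -m creep '[0,0,0,-0.1,0.02,0.1,2.5,0,0,0,-0.2,0.04,0.15,2.5,0,0,0,-0.3,0.07,0.2,2.5,0,0,0,-0.4,0.1,0.3,2.5,0,0,0,-0.4,0.1,0.3,2.5]'
```

```text
clock: 8.98
ee_pos: [0.5189, 0.1495, 0.1614]
tcp_rot: [0.0, 0.996, -0.084, 0.001]
force: [3.0, 1.9, 1.3]
width: 0.0288
```

```bash
python3 -m creep '[0,0,0,-0.04,0,0.1,2.5,0,0,0,-0.08,0,0.2,2.5,0,0,0,-0.08,0,0.3,2.5,0,0,0,-0.08,0,0.4,2.5,0,0,0,-0.08,0,0.5,2.5,0,0,0,-0.08,0,0.5,2.5]'
```

```text
clock: 9.72
ee_pos: [0.5179, 0.1496, 0.156]
tcp_rot: [0.001, 0.996, -0.084, 0.001]
force: [2.2, 2.2, -1.1]
width: 0.0287
```

```bash
python3 -m creep '[0,0,0,0,0,0.1,2.5,0,0,0,0,0,0.2,2.5,0,0,0,0,0,0.3,2.5,0,0,0,0,0,0.3,2.5]'; python3 -m creep '[0,0,0,0,0,0.1,2.5,0,0,0,0,0,0.2,2.5,0,0,0,0,0,0.2,2.5]'
```

```text
clock: 10.22
ee_pos: [0.5179, 0.1496, 0.1529]
tcp_rot: [0.001, 0.996, -0.084, 0.001]
force: [3.6, 2.1, -0.4]
width: 0.0284
clock: 10.6
ee_pos: [0.5178, 0.1496, 0.1508]
tcp_rot: [0.001, 0.996, -0.084, 0.001]
force: [3.1, 3.0, -0.9]
width: 0.0285
```

```bash
python3 -m creep '[0,0,0,0,0,0.1,2.5,0,0,0,0,0,0.15,2.5,0,0,0,0,0,0.15,2.5]'; python3 -m creep '[0,0,0,0,0,0.1,2.5,0,0,0,0,0,0.2,2.5,0,0,0,0,0,0.3,2.5,0,0,0,0,0,0.3,2.5]'
```

```text
clock: 10.98
ee_pos: [0.5179, 0.1496, 0.1493]
tcp_rot: [0.0, 0.996, -0.084, 0.001]
force: [2.6, 2.8, -0.5]
width: 0.0289
clock: 11.48
ee_pos: [0.5179, 0.1497, 0.1462]
tcp_rot: [0.0, 0.996, -0.084, 0.001]
force: [2.9, 4.5, -0.7]
width: 0.0287
```

```bash
python3 -m creep '[0,0,0,0,-0.04,0.1,2.5,0,0,0,0,-0.04,0.2,2.5,0,0,0,0,-0.04,0.3,2.5,0,0,0,0,-0.04,0.4,2.5,0,0,0,0,-0.04,0.4,2.5]'; python3 -m creep '[0,0,0,0,0,0.1,2.5,0,0,0,0,0,0.15,2.5,0,0,0,0,0,0.2,2.5,0,0,0,0,0,0.2,2.5]'
```

```text
clock: 12.1
ee_pos: [0.5178, 0.15, 0.142]
tcp_rot: [0.001, 0.996, -0.084, 0.0]
force: [2.7, 1.7, -0.7]
width: 0.0284
clock: 12.6
ee_pos: [0.5179, 0.15, 0.14]
tcp_rot: [0.0, 0.996, -0.084, 0.0]
force: [2.5, 2.1, 0.3]
width: 0.0287
```

Now small steps until the knob seats.

```bash
python3 -m creep '[0,0,0,0,0,0.05,2.5,0,0,0,0,0,0.05,2.5]'; python3 -m creep '[0,0,0,0,0,0.05,2.5,0,0,0,0,0,0.05,2.5]'; python3 -m creep '[0,0,0,0,0,0.04,2.5,0,0,0,0,0,0.04,2.5]'
```

```text
clock: 12.85
ee_pos: [0.5179, 0.15, 0.1395]
tcp_rot: [0.001, 0.996, -0.084, 0.0]
force: [1.4, 2.0, 1.5]
width: 0.0286
clock: 13.1
ee_pos: [0.5179, 0.15, 0.1394]
tcp_rot: [0.0, 0.996, -0.084, 0.001]
force: [-0.1, 1.3, 6.3]
width: 0.0288
clock: 13.35
ee_pos: [0.5179, 0.15, 0.1393]
tcp_rot: [0.0, 0.996, -0.084, 0.001]
force: [0.0, 1.7, 6.9]
width: 0.0289
```

```bash
python3 -m creep '[0,0,0,0,0,0.08,2.5,0,0,0,0,0,0.08,2.5]'; python3 -m creep '[0,0,0,0,0,0,2.5,0,0,0,0,0,0,4,0,0,0,0,0,0,5,0,0,0,0,0,0,5,0,0,0,0,0,0,5]'
```

```text
clock: 13.6
ee_pos: [0.5179, 0.1501, 0.1392]
tcp_rot: [0.0, 0.996, -0.084, 0.001]
force: [-1.3, -0.0, 11.0]
width: 0.0285
clock: 14.22
ee_pos: [0.5179, 0.15, 0.1391]
tcp_rot: [0.0, 0.996, -0.084, 0.001]
force: [-0.6, -0.8, -0.3]
width: 0.05
```

```bash
python3 -m creep '[0,0,0,0,0,-1,5,0,0,0,0,0,-3,5,0,0,0,0,0,-7,5,0,0,0,0,0,-12,5,0,0,0,0,0,-15,5,0,0,0,0,6,-15,5,0,0,0,0,8,-15,5,0,0,0,0,8,-15,5]'
python3 - <<'E'
from h import *
c,im=snap("wrist"); cs,si=snap("side"); print(finder.look_for("wrist","pin_grip")[:2],proj(c,[.5179,.15,.156]))
v=proj(cs,[.518,.15,.13]).astype(int); print(v)
g=cv2.resize(si[v[1]-50:v[1]+50,v[0]-50:v[0]+50],(400,400),interpolation=cv2.INTER_CUBIC)
cv2.imwrite("pics/f.png",np.hstack([cv2.resize(im,(400,300)),g[:300]])[:,:,::-1])
E
```

```text
clock: 15.22
ee_pos: [0.5041, 0.0703, 0.2901]
tcp_rot: [0.0, 0.996, -0.085, 0.001]
force: [-0.2, 0.2, 0.2]
width: 0.0499
[{'bbox': [253.2, 64.2, 45.9, 49.1], 'conf': 0.73}] [274.35032895  85.51593391]
[201 287]
```

View pics/f.png

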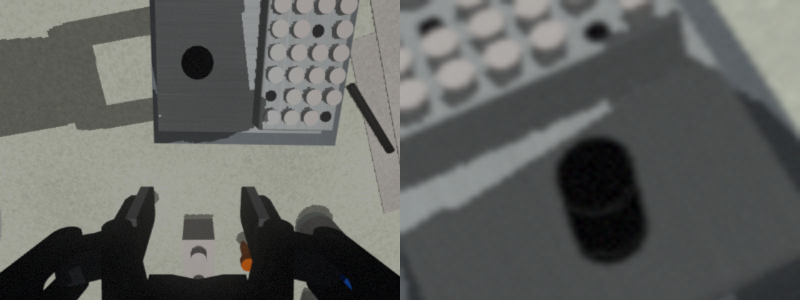

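The knob (left view at (197,62), right view at (600,200)) stands upright and flat on the tray. The gripper is clear.

```bash
python3 -c "
from rig import robot
print(robot.sense()['dq'].round(3)); print(robot.finish_job())"
```

```text
[ 0.009  0.005  0.002  0.002 -0.002 -0.002]
the job is handed in; nothing more can be done
None
```

I took the pin from the rack's middle hole and drove it through the tray into the drive disc. I then let go, backed the gripper clear and handed the job in at about 15 s.

- **Finding the disc hole:** the wrist picture showed it about 9.5 mm to the −x side of the tray's hole. I started the tip in the gap where the two holes overlapped, then slid the pin over the disc hole as it went down, which dragged the tray into line.
- **Force:** sideways readings stayed at or below about 4.5 N, and the press at the end read about 11 N, against the 30 N limit. I read these only at the end of each move.
- **Seating:** the knob stopped with the tool at 139.4 mm, where I expected 139.6 mm. The final pictures show it upright and flat on the tray, with nothing touching it.
- **Not checked directly:** how closely the pin sits on the tray hole's axis, because the knob hides the hole. I infer it from the seating depth. I also did not re-measure the bystanders, though no contact with them showed.

No check failed. The camera measurements disagreed by up to about 2 mm, within the stated calibration.

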